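Clear the heavy castings off the bench board

TASK

First stand the spray can upright in the blue tray, out of the way. Then slide the brake disc and the green gearbox cover, either one first, along the plywood board and tip each over the board's end so that it ends up down inside the black scrap tub: they count as too heavy to lift, so keep them down on the board. Do not knock over the can, leave the hammer, bottle and reel alone, and let go of everything.

Things in the scene. Friction and masses are not known exactly. Their poses are not given: they have to be found in the camera images.
- board: raised plywood board on two timber bearers, fixed to the bench: 260 mm along its x, 500 mm along its y, flat top 160 mm above its origin, no rims. Origin: centre of its underside, on the bench. Its y axis is its long direction; the tub stands against one of its two y ends and the tray against the other (which is which changes)
- tub_in (a point): centre of the inner floor of the black open-topped scrap tub, fixed, its axes parallel to the board's: outside 240 mm (x) by 280 mm (y), 150 mm high, walls and floor 5 mm. The rim is 10 mm below the board's top and the near wall 2 to 4 mm from the board's end; the tub's centre is up to 30 mm off the board's centre line along the board's x. The floor is 5 mm above the bench
- tray_in (a point): centre of the inner floor of the shallow blue tray, fixed, its axes parallel to the board's: outside 220 mm (x) by 240 mm (y), 35 mm high, walls and floor 5 mm, standing on the bench at the other end of the board. The floor is 5 mm above the bench
- disc_center (a point): worn brake disc, grey steel ring and rust-brown raised hub, lying flat on the board at one side of the can: 140 mm across, rim 20 mm thick, hub 92 mm across and 38 mm high in all, with a blind bore 50 mm across; 1.2 to 1.9 kg. Point on its axis 19 mm above its underside, z along its axis
- cover_center (a point): green cast gearbox cover lying flat on the board at the other side of the can: square-edged flange 130 mm (its x) by 120 mm (its y), 20 mm thick, with a round dome about 104 mm across, 48 mm high in all; 1.2 to 1.9 kg. Point on its middle 24 mm above its underside, z up
- can_center (a point): short spray can, yellow with a red band and red cap, upright on the board between the two castings: body 52 mm across and 90 mm high, cap 44 mm across, 120 mm high in all, 0.2 kg. Point on its axis half-way up (60 mm), z along its axis
- hammer: bystander: hammer with a wooden handle lying on the bench beyond the board, 280 mm long; origin under its middle
- bottle_center (a point): bystander: green glass bottle standing on the bench beyond the board, 60 mm across, 160 mm high; point on its axis half-way up
- reel_center (a point): bystander: green plastic reel lying on the bench beyond the board, 90 mm across, 30 mm high; point at its centre
Mind the look-alikes: they are no part of the job. Of the things like the part that bears cover_center, leave any that is purple; of the rest the larger one is meant. What is shaped like the part that bears disc_center but orange is not meant.

How it is judged (in metres and radians):
On the way, in this order (a step that is already met when the one before it is completed fails the run):
1. the spray can stands upright in the tray (x of can_center in the frame of tray_in between -0.105 and 0.105 m and y of can_center in the frame of tray_in between -0.115 and 0.115 m and z of can_center in the frame of tray_in below 0.07 m and angle between can_center's own z axis and vertical below 0.2 rad), for 0.2 s.
2. the first of the two castings lies down inside the tub (((x of disc_center in the frame of tub_in between -0.115 and 0.115 m and y of disc_center in the frame of tub_in between -0.135 and 0.135 m and z of disc_center in the frame of tub_in below 0.135 m) or (x of cover_center in the frame of tub_in between -0.115 and 0.115 m and y of cover_center in the frame of tub_in between -0.135 and 0.135 m and z of cover_center in the frame of tub_in below 0.135 m))), for 0.2 s.
At the end, for the whole second after the job is handed in: The can stands in the tray within 0.2 rad of upright; the disc and the cover are both in the tub, their centres inside its walls and at least 10 mm below its rim (under 140 mm above the bench); all three at rest (under 20 mm/s) (all of step 1 and x of disc_center in the frame of tub_in between -0.115 and 0.115 m and y of disc_center in the frame of tub_in between -0.135 and 0.135 m and z of each of disc_center, cover_center in the frame of tub_in below 0.135 m and x of cover_center in the frame of tub_in between -0.115 and 0.115 m and y of cover_center in the frame of tub_in between -0.135 and 0.135 m and linear speed of each of disc, cover, can below 0.02 m/s); the robot touches nothing.
It fails at once if a casting is lifted off the board (its centre rises more than 30 mm) (z of disc_center in the frame of board above 0.209 m or z of cover_center in the frame of board above 0.214 m).
It fails at once if the can is knocked over (tilted more than 0.8 rad) (angle between can_center's own z axis and vertical above 0.8 rad).
It fails at once if the hammer, bottle or reel is moved more than 30 mm (distance of any of hammer, bottle_center, reel_center from where it was at the start of the episode above 0.03 m).
It also fails if it takes over 72 s, if anything falls off the work surface, if the arm or the gripper's body presses on something with over 40 N, if the wrist force passes 120 N, or if a joint passes its speed limit or range.

ROBOT

A 6-joint arm with a two-finger parallel gripper is mounted at the origin on the work surface. World frame = base frame: x ahead of the robot, y to its left, z up, the work surface at z = 0. Lengths are in mm, angles in rad, forces in N, time in s.
With the tool pointing down it reaches from about 350 to 925 mm from the base axis. Payload 6.4 kg.
Tool frame: the origin (TCP) lies midway between the tips of the shut fingers; the grasp point (between the pads) lies 19 mm behind it; z points along the fingers, y is the line along which they close (so a half turn about z gives the same grasp; the last joint's range is limited). The gripper opens to 85 mm and grips with 20 to 120 N. Pads are 22 mm wide; open, the fingers measure 114 mm over their backs; the gripper's body (76 mm by 85 mm) begins 54 mm behind the grasp point. The pads swing forward as they close: fully open they stand 13 mm farther back than shut.
Start: joints at [1.005, 0.245, 1.558, -0, 1.339, -0.174], TCP at [248.202, 600.757, 231.29] pointing down, gripper open.
Joint ranges: [-3.13, 3.13], [-1.02, 2.26], [0.13, 2.54], [-0.95, 4.09], [0.21, 2.88], [-2.74, 2.74]. Speed limits (rad/s): [2.57, 2.57, 3.14, 3.14, 3.14, 3.14].

INTERFACE

Orientations are given as a unit quaternion [w, x, y, z].
In Python, from workcell import bot gives the robot as it stands. The module is installed in compiled form; this text tells all that it offers.
- The arm moves only by the shell command python3 -m handwheel 'ROWS' [FORCE]. ROWS is JSON, a list of rows, each an object with "hand": the finger opening in m, from 0 to 0.0854; "travel": the shift along the tool's x, y, z in m, a list of three; "dr": the turn, a rotation vector about the tool's x, y, z in degrees, a list of three. In form: [{"hand": hand, "travel": [dx, dy, dz], "dr": [wx, wy, wz]}, ...]. A call has 1 to 20 rows; each row is the pose to reach, as a shift and turn from the pose commanded when the call began, along the tool's axes at that moment; what a row does not reach only later rows make up. A row lasts 1/12 s, in which the tool goes at most 41.7 mm and 7.16 degrees, less where a joint would pass 70% of its speed; a pose out of reach is approached as far as the arm can. A call with a gripper value outside its range is refused whole. The fingers move at their own pace and stop on an object; FORCE is the grip in N (left out, the last holds). Time passes only in rows, so rows that repeat a pose let the fingers close. It gives the time, the measured TCP pose, the force, the opening and the grip force at its end, in the units of the state.
- bot.get_state(): the state, without advancing time (a new reading comes with each control period).
- bot.get_image(name): name is "side" or "top" or "wrist"; returns a dict with "color" (420x560x3 uint8, blue, green, red), "fx", "fy", "cx", "cy" (pixels), "dist_coeffs" ([k1, k2, p1, p2, k3] as OpenCV has them; the pictures are not rectified), "R" (3x3) and "t" (3): a world point X has camera coordinates R X + t; the wrist camera has in their place "hand_eye" (4x4, takes a point from camera to tool coordinates, whose origin is the TCP and whose axes are the flange's). Camera axes: x right, y down, z forward; pixel columns grow to the right and rows downward; lengths in mm; the calibration is good to about 2 mm. A picture is of the moment at which its call begins: read the wrist's pose just before it. There is no depth.
- bot.hand_in(): hands the job in; it is judged then, once.
The state is a dict: "clock": time; "joint_positions": joint angles; "qvel": joint speeds; "tau": joint torques, N m; "ee_pos": TCP position; "tcp_rot": TCP orientation; "force": force on the tool from outside, world axes, zero at the start; "torque": the same for the moment, N m; "width": finger opening in mm; "grasp_force": force on a finger pad.
Only numpy, scipy, OpenCV 4.12 (cv2) and the standard library are available. Lean on these libraries where they do the work, as an engineer would, in place of code of your own. Each camera call takes 0.05 s, during which the arm holds its last target. There are 200 camera calls.

## Working session

There is one attempt and no reset: what is moved stays moved. The work goes in short steps, Python scripts to look and compute and a shell command to move; the robot and the scene stay as the last step left them, time stands still between calls to the robot, and variables do not carry over. Pictures are saved under pics/ and viewed, at most 10 in all, crops included, and the job is handed in when it is done.

```bash
mkdir -p pics
python3 - <<'E'
from workcell import bot
import cv2,pickle
s=bot.get_state();print(s)
for n in("side","top"):
    d=bot.get_image(n);cv2.imwrite(f"pics/{n}0.png",d["color"]);pickle.dump(d,open(n+"0.pkl","wb"))
    print({k:v for k,v in d.items() if k!="color"})
E
```

```text
{'clock': 0.0, 'joint_positions': array([ 1.00491935e+00,  2.45846025e-01,  1.55903872e+00, -1.41423169e-05,
        1.33871017e+00, -1.74104634e-01]), 'qvel': array([-0.00191335,  0.00151288,  0.00139408, -0.00191948,  0.00215311,
       -0.00111709]), 'tau': array([ 1.28644402e-03, -4.29503489e+01, -3.26138556e+01, -1.14787531e-04,
        5.24858362e-03, -7.24806029e-07]), 'ee_pos': array([247.87637327, 600.26077181, 230.14661437]), 'tcp_rot': array([-3.55600932e-04,  1.94634135e-01,  9.80875400e-01, -9.35871614e-04]), 'force': array([-0.41076663, -0.07077763,  0.46264911]), 'torque': array([ 0.01953982, -0.01677204,  0.05909604]), 'grasp_force': 0.0, 'width': 85.57451620506754}
{'fx': 442.4685939546729, 'fy': 442.4685939546729, 'cx': 282.0772659848759, 'cy': 209.2254950810458, 'dist_coeffs': array([0.03845361, 0.        , 0.        , 0.        , 0.        ]), 'R': array([[ 0.83127285, -0.55578128,  0.00962437],
       [-0.28685375, -0.44374444, -0.84900283],
       [ 0.47613064,  0.70299221, -0.52830064]]), 't': array([-512.83019207,  227.87574275, 1338.46206429])}
{'fx': 420.50380357450626, 'fy': 420.50380357450626, 'cx': 279.30574897589304, 'cy': 212.14342509844636, 'dist_coeffs': array([0.00150664, 0.        , 0.        , 0.        , 0.        ]), 'R': array([[ 4.78378595e-03, -9.99988555e-01, -7.05648733e-05],
       [-9.88174444e-01, -4.71645414e-03, -1.53261291e-01],
       [ 1.53259205e-01,  8.02899618e-04, -9.88185697e-01]]), 't': array([ -98.43162987,  545.58961876, 1572.14832689])}
```

View pics/top0.png

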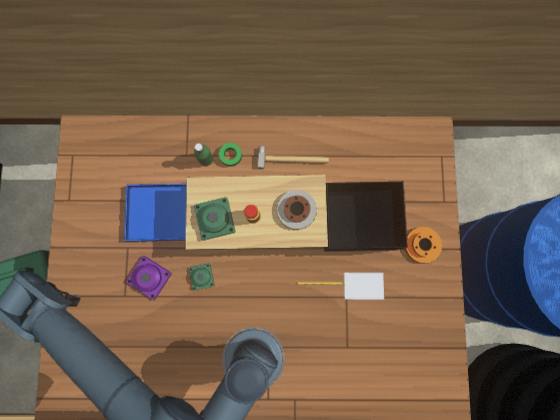

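View pics/side0.png

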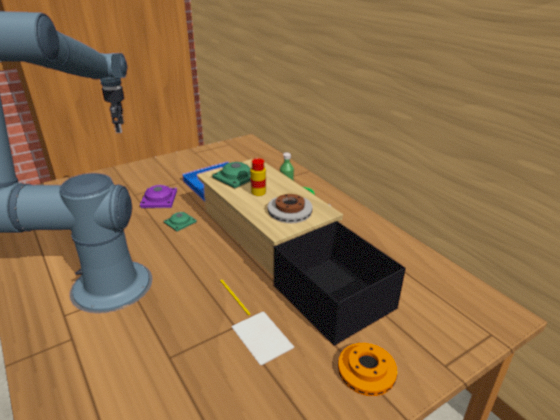

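The top view shows the blue tray at the left (155,212) and the black tub at the right (365,216), with the board between them.
- **Covers:** purple at (148,278), small green at (201,277), large green on the board at (214,217). I pick the board one because it is the larger non-purple one.
- **Discs:** orange at (424,245), grey and brown on the board at (297,209). I pick the grey one.

Next I measure and confirm with an enlarged crop.

```bash
cat > h.py <<'E'
import cv2,numpy as np,pickle
def ray(d,uv):
    K=np.array([[d["fx"],0,d["cx"]],[0,d["fy"],d["cy"]],[0,0,1]])
    p=cv2.undistortPoints(np.float64(uv).reshape(-1,1,2),K,d["dist_coeffs"]).reshape(-1,2)
    v=np.c_[p,np.ones(len(p))]@d["R"]
    return -d["R"].T@d["t"],v
def onplane(d,uv,z):
    o,v=ray(d,uv); return o+v*((z-o[2])/v[:,2])[:,None]
def proj(d,P):
    K=np.array([[d["fx"],0,d["cx"]],[0,d["fy"],d["cy"]],[0,0,1]])
    return cv2.projectPoints(np.float64(P).reshape(-1,1,3),cv2.Rodrigues(d["R"])[0],np.float64(d["t"]),K,d["dist_coeffs"])[0].reshape(-1,2)
def mask(img,lo,hi,roi):
    h=cv2.cvtColor(img,cv2.COLOR_BGR2HSV);m=cv2.inRange(h,np.array(lo),np.array(hi))
    k=np.zeros_like(m);x0,y0,x1,y1=roi;k[y0:y1,x0:x1]=m[y0:y1,x0:x1];return k
def big(m):
    c,_=cv2.findContours(m,cv2.RETR_EXTERNAL,cv2.CHAIN_APPROX_NONE);return max(c,key=cv2.contourArea)
E
python3 - <<'E'
from h import *
d=pickle.load(open("top0.pkl","rb"));im=d["color"]
def rep(n,lo,hi,roi,z):
    c=big(mask(im,lo,hi,roi));r=cv2.minAreaRect(c);b=cv2.boxPoints(r)
    P=onplane(d,b,z);print(n,"px",np.round(r[0]),"area",cv2.contourArea(c),"ctr",onplane(d,[r[0]],z)[0].round(1),"corners",P[:,:2].round(0).tolist())
rep("tray rim",(105,120,40),(130,255,255),(100,150,195,260),35)
rep("tub rim",(0,0,0),(180,255,45),(322,165,420,265),150)
rep("board",(10,40,150),(30,140,255),(180,165,330,260),160)
rep("cover",(60,60,20),(95,255,200),(190,185,242,245),180)
rep("cap",(0,150,80),(6,255,255),(238,195,265,225),280)
rep("smallgreen",(60,60,20),(95,255,200),(180,255,230,300),10)
rep("reel",(45,100,40),(85,255,255),(212,140,245,170),30)
rep("disc grey",(0,0,90),(180,45,255),(268,180,322,240),180)
rep("hub",(0,70,20),(15,200,140),(275,185,318,230),198)
cv2.imwrite("pics/crop1.png",cv2.resize(im[140:310,110:450],None,fx=2.35,fy=2.35,interpolation=cv2.INTER_CUBIC))
E
```

```text
tray rim px [155. 212.] area 3179.5 ctr [545.4 383.4  35. ] corners [[655.0, 506.0], [656.0, 272.0], [438.0, 264.0], [437.0, 492.0]]
tub rim px [377. 215.] area 2768.0 ctr [ 521.5 -444.   150. ] corners [[634.0, -342.0], [648.0, -538.0], [412.0, -543.0], [399.0, -353.0]]
board px [255. 206.] area 11399.0 ctr [549.9  -9.6 160. ] corners [[696.0, 265.0], [710.0, -275.0], [408.0, -276.0], [395.0, 247.0]]
cover px [214. 218.] area 1017.5 ctr [502.4 132.4 180. ] corners [[548.0, 206.0], [578.0, 92.0], [457.0, 60.0], [428.0, 172.0]]
cap px [250. 211.] area 111.0 ctr [512.5  -1.9 280. ] corners [[532.0, 16.0], [532.0, -20.0], [493.0, -20.0], [493.0, 16.0]]
smallgreen px [201. 276.] area 409.0 ctr [301.2 203.   10. ] corners [[334.0, 252.0], [350.0, 173.0], [268.0, 154.0], [252.0, 233.0]]
reel px [230. 154.] area 367.5 ctr [781.6 100.2  30. ] corners [[824.0, 145.0], [825.0, 58.0], [739.0, 56.0], [739.0, 143.0]]
disc grey px [296. 209.] area 1162.5 ctr [ 536.1 -156.2  180. ] corners [[604.0, -87.0], [605.0, -225.0], [469.0, -224.0], [469.0, -88.0]]
hub px [296. 208.] area 511.5 ctr [ 534.9 -155.5  198. ] corners [[579.0, -112.0], [579.0, -199.0], [491.0, -199.0], [491.0, -112.0]]
```

View pics/crop1.png

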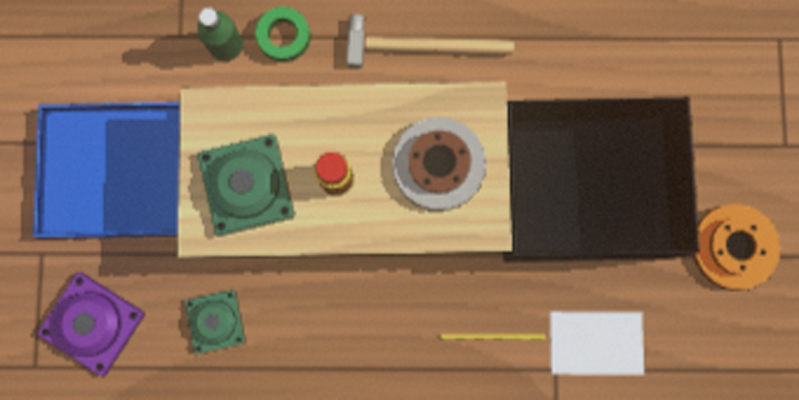

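The crop confirms the targets: the large green cover on the board is at crop (243,183), the can cap at (332,167) and the grey/brown disc at (438,162). The purple cover (87,323), small cover (213,322) and orange disc (738,247) lie off the board.

Run:
```python
from h import *
d=pickle.load(open("top0.pkl","rb"))
f=lambda l,z:print(onplane(d,np.array(l)/2.35+[110,140],z)[:,:2].round(0).tolist())
f([(180,89),(505,83),(512,250),(179,256)],160)
f([(508,102),(689,97),(697,257),(506,258)],150)
f([(40,104),(36,237)],35)
# can axis across views: side cap/body bottom
s=pickle.load(open("side0.pkl","rb"))
c=big(mask(s["color"],(0,170,80),(6,255,255),(245,150,275,178)));m=cv2.boundingRect(c);print("side cap",m)
t=[(m[0]+m[2]/2,m[1]+2)]
print(onplane(s,t,280).round(0))
print("proj can top 510,-2",proj(s,[[510,-2,280],[510,-2,160]]).round(0),proj(d,[[510,-2,280],[510,-2,160]]).round(0))
```

```text
[[651.0, 238.0], [663.0, -260.0], [407.0, -267.0], [396.0, 230.0]]
[[635.0, -265.0], [645.0, -544.0], [399.0, -546.0], [396.0, -259.0]]
[[654.0, 498.0], [434.0, 491.0]]
side cap (252, 158, 12, 12)
[[521.   2. 280.]]
proj can top 510,-2 [[256. 161.]
 [257. 193.]] [[251. 212.]
 [253. 217.]]
```

```bash
python3 -m handwheel '[{"hand":0.085,"travel":[-0.04,-0.04,-0.06],"dr":[0,0,7]},{"hand":0.085,"travel":[-0.474,-0.454,-0.12],"dr":[0,0,67.5]},{"hand":0.085,"travel":[-0.474,-0.454,-0.12],"dr":[0,0,67.5]},{"hand":0.085,"travel":[-0.474,-0.454,-0.12],"dr":[0,0,67.5]},{"hand":0.085,"travel":[-0.474,-0.454,-0.12],"dr":[0,0,67.5]},{"hand":0.085,"travel":[-0.474,-0.454,-0.12],"dr":[0,0,67.5]},{"hand":0.085,"travel":[-0.474,-0.454,-0.12],"dr":[0,0,67.5]},{"hand":0.085,"travel":[-0.474,-0.454,-0.12],"dr":[0,0,67.5]},{"hand":0.085,"travel":[-0.474,-0.454,-0.12],"dr":[0,0,67.5]},{"hand":0.085,"travel":[-0.474,-0.454,-0.12],"dr":[0,0,67.5]},{"hand":0.085,"travel":[-0.474,-0.454,-0.12],"dr":[0,0,67.5]},{"hand":0.085,"travel":[-0.474,-0.454,-0.12],"dr":[0,0,67.5]},{"hand":0.085,"travel":[-0.474,-0.454,-0.12],"dr":[0,0,67.5]},{"hand":0.085,"travel":[-0.474,-0.454,-0.12],"dr":[0,0,67.5]},{"hand":0.085,"travel":[-0.474,-0.454,-0.12],"dr":[0,0,67.5]},{"hand":0.085,"travel":[-0.474,-0.454,-0.12],"dr":[0,0,67.5]},{"hand":0.085,"travel":[-0.474,-0.454,-0.12],"dr":[0,0,67.5]},{"hand":0.085,"travel":[-0.474,-0.454,-0.12],"dr":[0,0,67.5]},{"hand":0.085,"travel":[-0.474,-0.454,-0.12],"dr":[0,0,67.5]},{"hand":0.085,"travel":[-0.474,-0.454,-0.12],"dr":[0,0,67.5]}]' 40
python3 - <<'E'
from h import *
from workcell import bot
from scipy.spatial.transform import Rotation as Ro
s=bot.get_state();d=bot.get_image("wrist");cv2.imwrite("pics/w1.png",d["color"])
R=Ro.from_quat(s["tcp_rot"],scalar_first=True).as_matrix();print(s["ee_pos"],R.round(3))
H=d["hand_eye"];T=np.eye(4);T[:3,:3]=R;T[:3,3]=s["ee_pos"];M=np.linalg.inv(T@H);d["R"]=M[:3,:3];d["t"]=M[:3,3]
pickle.dump(d,open("w1.pkl","wb"))
c=big(mask(d["color"],(0,170,60),(6,255,255),(0,0,560,420)));r=cv2.minEnclosingCircle(c);print(r,onplane(d,[r[0]],280))
E
```

```text
clock: 1.77
ee_pos: [512.3, 1.4, 350.7]
tcp_rot: [-0.001, 0.706, 0.708, -0.0]
force: [-0.7, -0.4, -0.1]
width: 84.8
grasp_force: 0.0
[512.31936726   1.43839816 350.72932611] [[-0.002  1.    -0.001]
 [ 1.     0.002  0.001]
 [ 0.001 -0.001 -1.   ]]
((279.8227233886719, 220.58181762695312), 34.629920959472656) [[514.81129157   1.16789404 280.        ]]
```

View pics/w1.png

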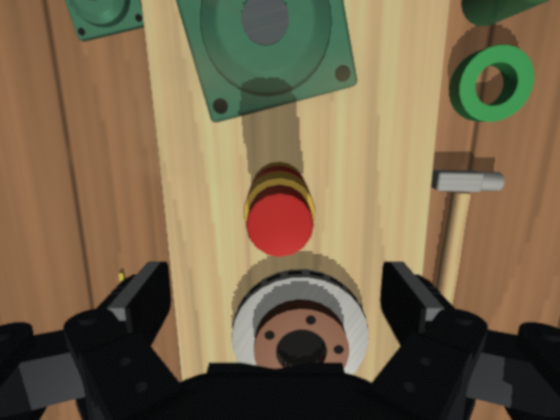

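The wrist view shows the can's red cap at (280,221), centred between the fingers. The fingers are clear of the cover above and the disc below. Next: descend and grip.

```bash
python3 -m handwheel '[{"hand":0.085,"travel":[-0.001,0.003,0.035],"dr":[0,0,0]},{"hand":0.085,"travel":[-0.001,0.003,0.07],"dr":[0,0,0]},{"hand":0.085,"travel":[-0.001,0.003,0.1],"dr":[0,0,0]},{"hand":0.085,"travel":[-0.001,0.003,0.12],"dr":[0,0,0]},{"hand":0.085,"travel":[-0.001,0.003,0.134],"dr":[0,0,0]},{"hand":0.085,"travel":[-0.001,0.003,0.134],"dr":[0,0,0]},{"hand":0.04,"travel":[-0.001,0.003,0.134],"dr":[0,0,0]},{"hand":0.04,"travel":[-0.001,0.003,0.134],"dr":[0,0,0]},{"hand":0.04,"travel":[-0.001,0.003,0.134],"dr":[0,0,0]},{"hand":0.04,"travel":[-0.001,0.003,0.134],"dr":[0,0,0]},{"hand":0.04,"travel":[-0.001,0.003,0.134],"dr":[0,0,0]},{"hand":0.04,"travel":[-0.001,0.003,0.134],"dr":[0,0,0]},{"hand":0.04,"travel":[-0.001,0.003,0.134],"dr":[0,0,0]},{"hand":0.04,"travel":[-0.001,0.003,0.134],"dr":[0,0,0]}]' 40
```

```text
clock: 2.98
ee_pos: [516.6, -0.8, 219.4]
tcp_rot: [0.001, 0.707, 0.707, 0.001]
force: [-3.5, 0.4, 6.4]
width: 50.9
grasp_force: 41.3
```

```bash
python3 -m handwheel '[{"hand":0.04,"travel":[0,0,-0.03],"dr":[0,0,0]},{"hand":0.04,"travel":[0,0,-0.065],"dr":[0,0,0]},{"hand":0.04,"travel":[0.01,0.0,-0.09],"dr":[0,0,0]},{"hand":0.04,"travel":[0.035,0.003,-0.09],"dr":[0,0,0]},{"hand":0.04,"travel":[0.07,0.006,-0.09],"dr":[0,0,0]},{"hand":0.04,"travel":[0.105,0.009,-0.09],"dr":[0,0,0]},{"hand":0.04,"travel":[0.14,0.012,-0.09],"dr":[0,0,0]},{"hand":0.04,"travel":[0.175,0.015,-0.09],"dr":[0,0,0]},{"hand":0.04,"travel":[0.21,0.018,-0.09],"dr":[0,0,0]},{"hand":0.04,"travel":[0.245,0.021,-0.09],"dr":[0,0,0]},{"hand":0.04,"travel":[0.28,0.024,-0.09],"dr":[0,0,0]},{"hand":0.04,"travel":[0.315,0.027,-0.09],"dr":[0,0,0]},{"hand":0.04,"travel":[0.35,0.028,-0.09],"dr":[0,0,0]},{"hand":0.04,"travel":[0.37,0.028,-0.08],"dr":[0,0,0]},{"hand":0.04,"travel":[0.38,0.028,-0.05],"dr":[0,0,0]},{"hand":0.04,"travel":[0.38,0.028,-0.015],"dr":[0,0,0]},{"hand":0.04,"travel":[0.38,0.028,0.02],"dr":[0,0,0]},{"hand":0.04,"travel":[0.38,0.028,0.055],"dr":[0,0,0]},{"hand":0.04,"travel":[0.38,0.028,0.09],"dr":[0,0,0]},{"hand":0.04,"travel":[0.38,0.028,0.12],"dr":[0,0,0]}]' 40
python3 -c "
from workcell import bot
import cv2
cv2.imwrite('pics/side2.png',bot.get_image('side')['color'][100:310,130:410])"
```

```text
clock: 4.65
ee_pos: [542.7, 378.8, 94.5]
tcp_rot: [-0.0, 0.707, 0.707, -0.001]
force: [0.1, 0.8, -2.9]
width: 51.1
grasp_force: 42.7
```

View pics/side2.png

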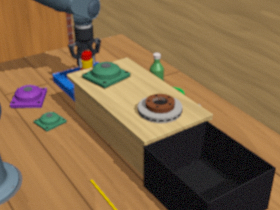

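The side view shows the can held upright over the blue tray, crop (86,60), with both castings undisturbed. I lower it the last 30 mm, release and retract.

```bash
python3 -m handwheel '[{"hand":0.04,"travel":[0,0,0.012],"dr":[0,0,0]},{"hand":0.04,"travel":[0,0,0.022],"dr":[0,0,0]},{"hand":0.04,"travel":[0,0,0.028],"dr":[0,0,0]},{"hand":0.04,"travel":[0,0,0.03],"dr":[0,0,0]},{"hand":0.04,"travel":[0,0,0.03],"dr":[0,0,0]}]'
python3 -m handwheel '[{"hand":0.06,"travel":[0,0,0],"dr":[0,0,0]},{"hand":0.085,"travel":[0,0,0],"dr":[0,0,0]},{"hand":0.085,"travel":[0,0,0],"dr":[0,0,0]},{"hand":0.085,"travel":[0,0,0],"dr":[0,0,0]},{"hand":0.085,"travel":[0,0,0],"dr":[0,0,0]},{"hand":0.085,"travel":[0,0,0],"dr":[0,0,0]},{"hand":0.085,"travel":[0,0,-0.02],"dr":[0,0,0]},{"hand":0.085,"travel":[0,0,-0.05],"dr":[0,0,0]},{"hand":0.085,"travel":[0,0,-0.09],"dr":[0,0,0]},{"hand":0.085,"travel":[0,0,-0.13],"dr":[0,0,0]},{"hand":0.085,"travel":[0,0,-0.17],"dr":[0,0,0]},{"hand":0.085,"travel":[0,0,-0.21],"dr":[0,0,0]},{"hand":0.085,"travel":[0,0,-0.21],"dr":[0,0,0]}]'
python3 - <<'E'
from h import *
from workcell import bot
d=bot.get_image("side");im=d["color"];cv2.imwrite("pics/side3.png",im)
y=big(mask(im,(20,150,80),(34,255,255),(150,100,290,230)));print(cv2.boundingRect(y))
c=big(mask(im,(0,150,60),(6,255,255),(150,100,290,230)));print(cv2.boundingRect(c))
print(proj(d,[[543,379,125],[543,379,5]]).round(0))
E
```

```text
clock: 5.12
ee_pos: [544.2, 379.5, 68.2]
tcp_rot: [0.0, 0.707, 0.707, 0.001]
force: [-0.1, -0.4, -2.3]
width: 51.1
grasp_force: 42.7
clock: 6.2
ee_pos: [547.2, 381.0, 288.9]
tcp_rot: [0.003, 0.707, 0.707, 0.008]
force: [0.5, -0.6, 1.7]
width: 84.9
grasp_force: 0.0
(211, 166, 7, 4)
(211, 158, 10, 9)
[[215. 159.]
 [217. 185.]]
```

The cap at (216,158) matches the projection of an upright can at tray centre. Next I move behind the disc.

```bash
python3 -m handwheel '[{"hand":0.085,"travel":[-0.04,-0.001,0],"dr":[0,0,0]},{"hand":0.085,"travel":[-0.08,-0.002,0],"dr":[0,0,0]},{"hand":0.085,"travel":[-0.12,-0.003,0],"dr":[0,0,0]},{"hand":0.085,"travel":[-0.16,-0.004,0],"dr":[0,0,0]},{"hand":0.085,"travel":[-0.2,-0.005,0],"dr":[0,0,0]},{"hand":0.085,"travel":[-0.24,-0.006,0],"dr":[0,0,0]},{"hand":0.085,"travel":[-0.28,-0.007,0],"dr":[0,0,0]},{"hand":0.085,"travel":[-0.32,-0.008,0],"dr":[0,0,0]},{"hand":0.085,"travel":[-0.36,-0.009,0],"dr":[0,0,0]},{"hand":0.085,"travel":[-0.39,-0.01,0],"dr":[0,0,0]},{"hand":0.085,"travel":[-0.41,-0.01,0],"dr":[0,0,0]},{"hand":0.085,"travel":[-0.42,-0.01,0],"dr":[0,0,0]},{"hand":0.085,"travel":[-0.42,-0.01,0],"dr":[0,0,0]},{"hand":0.085,"travel":[-0.42,-0.01,0],"dr":[0,0,0]},{"hand":0.085,"travel":[-0.42,-0.01,0],"dr":[0,0,0]},{"hand":0.085,"travel":[-0.42,-0.01,0],"dr":[0,0,0]}]'
```

```text
clock: 7.58
ee_pos: [533.9, -39.5, 277.1]
tcp_rot: [-0.0, 0.706, 0.708, 0.0]
force: [0.2, 0.5, -0.5]
width: 85.0
grasp_force: 0.0
```

```bash
python3 -m handwheel '[{"hand":0.085,"travel":[0,0,0.035],"dr":[0,0,0]},{"hand":0.085,"travel":[0,0,0.07],"dr":[0,0,0]},{"hand":0.085,"travel":[0,0,0.095],"dr":[0,0,0]},{"hand":0.085,"travel":[0,0,0.112],"dr":[0,0,0]},{"hand":0.085,"travel":[0,0,0.12],"dr":[0,0,0]},{"hand":0.085,"travel":[0,0,0.122],"dr":[0,0,0]},{"hand":0.085,"travel":[0,0,0.122],"dr":[0,0,0]},{"hand":0.085,"travel":[0,0,0.122],"dr":[0,0,0]}]'
python3 - <<'E'
from h import *
from workcell import bot
d=bot.get_image("side");cv2.imwrite("pics/side4.png",cv2.resize(d["color"][110:290,180:410],None,fx=3,fy=3))
E
```

```text
clock: 8.25
ee_pos: [535.0, -40.7, 156.9]
tcp_rot: [0.001, 0.707, 0.708, 0.001]
force: [0.6, 0.0, 0.9]
width: 84.9
grasp_force: 0.0
```

View pics/side4.png

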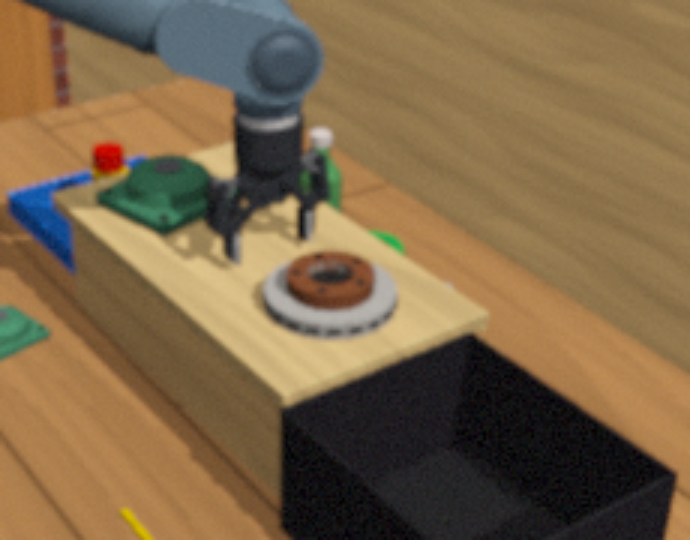

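The side view shows the open fingers low behind the disc (tips at (235,255) and (307,235)) and the disc at (330,290) in front of them. I start pushing toward the tub.

```bash
python3 -m handwheel '[{"hand":0.085,"travel":[-0.01,0,0],"dr":[0,0,0]},{"hand":0.085,"travel":[-0.02,0,0],"dr":[0,0,0]},{"hand":0.085,"travel":[-0.03,0,0],"dr":[0,0,0]},{"hand":0.085,"travel":[-0.037,0,0],"dr":[0,0,0]},{"hand":0.085,"travel":[-0.043,0,0],"dr":[0,0,0]},{"hand":0.085,"travel":[-0.05,-0.001,0],"dr":[0,0,0]},{"hand":0.085,"travel":[-0.058,-0.002,0],"dr":[0,0,0]},{"hand":0.085,"travel":[-0.066,-0.003,0],"dr":[0,0,0]},{"hand":0.085,"travel":[-0.074,-0.004,0],"dr":[0,0,0]},{"hand":0.085,"travel":[-0.082,-0.005,0],"dr":[0,0,0]},{"hand":0.085,"travel":[-0.09,-0.006,0],"dr":[0,0,0]},{"hand":0.085,"travel":[-0.098,-0.007,0],"dr":[0,0,0]},{"hand":0.085,"travel":[-0.106,-0.008,0],"dr":[0,0,0]},{"hand":0.085,"travel":[-0.114,-0.009,0],"dr":[0,0,0]},{"hand":0.085,"travel":[-0.122,-0.01,0],"dr":[0,0,0]},{"hand":0.085,"travel":[-0.13,-0.01,0],"dr":[0,0,0]}]'
python3 - <<'E'
from h import *
from workcell import bot
d=bot.get_image("side");cv2.imwrite("pics/side5.png",cv2.resize(d["color"][110:290,180:410],None,fx=3,fy=3))
E
```

```text
clock: 9.63
ee_pos: [524.1, -167.7, 155.2]
tcp_rot: [-0.003, 0.707, 0.707, 0.003]
force: [0.1, 16.0, 4.7]
width: 85.1
grasp_force: 7.3
```

View pics/side5.png

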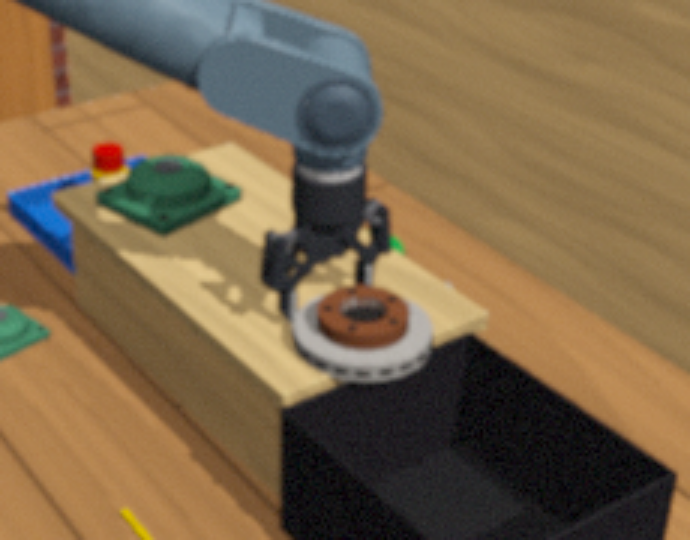

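The disc sits nested between the fingers at crop (362,330), overhanging the board end and lined up with the tub. I push it over now.

```bash
python3 -m handwheel '[{"hand":0.085,"travel":[-0.012,0,0],"dr":[0,0,0]},{"hand":0.085,"travel":[-0.025,0,0],"dr":[0,0,0]},{"hand":0.085,"travel":[-0.04,0,0],"dr":[0,0,0]},{"hand":0.085,"travel":[-0.055,0,0],"dr":[0,0,0]},{"hand":0.085,"travel":[-0.07,0,0],"dr":[0,0,0]},{"hand":0.085,"travel":[-0.085,0,0],"dr":[0,0,0]},{"hand":0.085,"travel":[-0.09,0,0],"dr":[0,0,0]},{"hand":0.085,"travel":[-0.09,0,0],"dr":[0,0,0]},{"hand":0.085,"travel":[-0.09,0,0],"dr":[0,0,0]}]'
python3 - <<'E'
from h import *
from workcell import bot
for n in("side","top"):
    d=bot.get_image(n);cv2.imwrite(f"pics/{n}6.png",d["color"])
    m=mask(d["color"],(0,80,20),(15,230,150),(275,230,400,330) if n=="side" else (326,180,406,252));c=big(m);print(n,cv2.boundingRect(c),cv2.contourArea(c))
a=cv2.imread("pics/side6.png")[110:330,180:410];b=cv2.imread("pics/top6.png")[160:270,190:420]
cv2.imwrite("pics/both6.png",np.hstack([cv2.resize(a,(390,373)),cv2.resize(b,(390,373))]))
E
```

```text
clock: 10.43
ee_pos: [523.6, -260.9, 154.6]
tcp_rot: [-0.001, 0.707, 0.707, -0.0]
force: [0.3, 0.7, -1.0]
width: 84.8
grasp_force: 0.0
side (314, 255, 29, 30) 544.0
top (326, 180, 80, 72) 1447.0
```

View pics/both6.png

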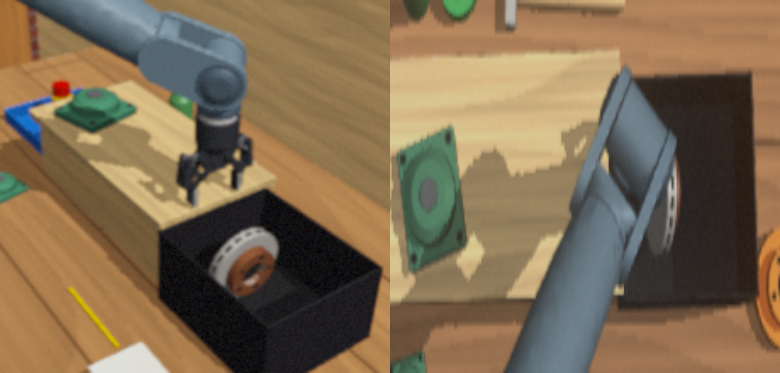

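Left half: the disc is in the tub, leaning on the near wall, hub at crop (250,270). Right half: the cover is undisturbed at (430,195). I lift clear and move behind the cover.

```bash
python3 -m handwheel '[{"hand":0.085,"travel":[0,0,-0.04],"dr":[0,0,0]},{"hand":0.085,"travel":[0,0,-0.08],"dr":[0,0,0]},{"hand":0.085,"travel":[0.02,0,-0.115],"dr":[0,0,0]},{"hand":0.085,"travel":[0.06,-0.003,-0.13],"dr":[0,0,0]},{"hand":0.085,"travel":[0.1,-0.005,-0.13],"dr":[0,0,0]},{"hand":0.085,"travel":[0.14,-0.007,-0.13],"dr":[0,0,0]},{"hand":0.085,"travel":[0.18,-0.009,-0.13],"dr":[0,0,0]},{"hand":0.085,"travel":[0.22,-0.011,-0.13],"dr":[0,0,0]},{"hand":0.085,"travel":[0.26,-0.013,-0.13],"dr":[0,0,0]},{"hand":0.085,"travel":[0.3,-0.015,-0.13],"dr":[0,0,0]},{"hand":0.085,"travel":[0.34,-0.017,-0.13],"dr":[0,0,0]},{"hand":0.085,"travel":[0.38,-0.019,-0.13],"dr":[0,0,0]},{"hand":0.085,"travel":[0.42,-0.021,-0.13],"dr":[0,0,0]},{"hand":0.085,"travel":[0.46,-0.022,-0.13],"dr":[0,0,0]},{"hand":0.085,"travel":[0.485,-0.022,-0.13],"dr":[0,0,0]},{"hand":0.085,"travel":[0.498,-0.022,-0.13],"dr":[0,0,0]},{"hand":0.085,"travel":[0.5,-0.022,-0.13],"dr":[0,0,0]},{"hand":0.085,"travel":[0.5,-0.022,-0.13],"dr":[0,0,0]},{"hand":0.085,"travel":[0.5,-0.022,-0.13],"dr":[0,0,0]},{"hand":0.085,"travel":[0.5,-0.022,-0.13],"dr":[0,0,0]}]'
python3 -m handwheel '[{"hand":0.085,"travel":[0,0,0.035],"dr":[0,0,0]},{"hand":0.085,"travel":[0,0,0.07],"dr":[0,0,0]},{"hand":0.085,"travel":[0,0,0.1],"dr":[0,0,0]},{"hand":0.085,"travel":[0,0,0.12],"dr":[0,0,0]},{"hand":0.085,"travel":[0,0,0.128],"dr":[0,0,0]},{"hand":0.085,"travel":[0,0,0.13],"dr":[0,0,0]},{"hand":0.085,"travel":[0,0,0.13],"dr":[0,0,0]},{"hand":0.085,"travel":[0,0,0.13],"dr":[0,0,0]}]'
python3 - <<'E'
from h import *
from workcell import bot
d=bot.get_image("top")
c=big(mask(d["color"],(60,60,20),(95,255,200),(185,180,250,250)));print(cv2.contourArea(c),onplane(d,[cv2.minAreaRect(c)[0]],180))
E
```

```text
clock: 12.2
ee_pos: [501.9, 237.8, 285.2]
tcp_rot: [0.0, 0.707, 0.707, -0.0]
force: [0.8, 0.7, 0.3]
width: 85.2
grasp_force: 0.0
clock: 12.87
ee_pos: [503.0, 239.1, 157.2]
tcp_rot: [0.001, 0.707, 0.707, 0.001]
force: [0.0, 0.2, 0.5]
width: 84.7
grasp_force: 0.0
1098.5 [[502.31009805 132.76866533 180.        ]]
```

```bash
python3 -m handwheel '[{"hand":0.085,"travel":[-0.008,0,0],"dr":[0,0,0]},{"hand":0.085,"travel":[-0.015,0,0],"dr":[0,0,0]},{"hand":0.085,"travel":[-0.021,0,0],"dr":[0,0,0]},{"hand":0.085,"travel":[-0.027,0,0],"dr":[0,0,0]},{"hand":0.085,"travel":[-0.033,0,0],"dr":[0,0,0]},{"hand":0.085,"travel":[-0.039,0,0],"dr":[0,0,0]},{"hand":0.085,"travel":[-0.046,0,0],"dr":[0,0,0]},{"hand":0.085,"travel":[-0.054,0,0],"dr":[0,0,0]},{"hand":0.085,"travel":[-0.062,0,0],"dr":[0,0,0]},{"hand":0.085,"travel":[-0.07,0,0],"dr":[0,0,0]},{"hand":0.085,"travel":[-0.08,0,0],"dr":[0,0,0]},{"hand":0.085,"travel":[-0.09,0,0],"dr":[0,0,0]},{"hand":0.085,"travel":[-0.1,0,0],"dr":[0,0,0]},{"hand":0.085,"travel":[-0.11,0,0],"dr":[0,0,0]},{"hand":0.085,"travel":[-0.12,0,0],"dr":[0,0,0]},{"hand":0.085,"travel":[-0.13,0,0],"dr":[0,0,0]},{"hand":0.085,"travel":[-0.14,0,0],"dr":[0,0,0]}]'
python3 - <<'E'
from h import *
from workcell import bot
for n,roi,z in(("top",(185,180,320,250),180),("side",(200,150,300,230),180)):
    d=bot.get_image(n);cv2.imwrite(f"pics/{n}7.png",d["color"])
    c=big(mask(d["color"],(60,60,20),(95,255,200),roi));r=cv2.minAreaRect(c);print(n,cv2.contourArea(c),r,onplane(d,[r[0]],z),onplane(d,cv2.boxPoints(r),z)[:,:2].round(0).tolist())
E
```

```text
clock: 14.33
ee_pos: [502.1, 100.7, 156.0]
tcp_rot: [-0.001, 0.707, 0.707, 0.003]
force: [-0.1, 11.0, 1.8]
width: 84.8
grasp_force: 5.6
top 833.5 ((245.624755859375, 223.50518798828125), (28.100614547729492, 36.09368133544922), 2.385944128036499) [[483.9476533   21.48876857 180.        ]] [[423.0, 72.0], [550.0, 69.0], [546.0, -29.0], [419.0, -26.0]]
side 751.0 ((246.38613891601562, 186.59017944335938), (24.75273895263672, 43.487300872802734), 72.18110656738281) [[487.44417076  26.19772659 180.        ]] [[435.0, 103.0], [608.0, 113.0], [538.0, -48.0], [383.0, -49.0]]
```

The cover has squared up against the fingers, but its centre is at about x=486, against about 519 for the tub. I steer +x while pushing.

```bash
python3 -m handwheel '[{"hand":0.085,"travel":[-0.01,0.001,0],"dr":[0,0,0]},{"hand":0.085,"travel":[-0.02,0.002,0],"dr":[0,0,0]},{"hand":0.085,"travel":[-0.03,0.003,0],"dr":[0,0,0]},{"hand":0.085,"travel":[-0.04,0.005,0],"dr":[0,0,0]},{"hand":0.085,"travel":[-0.05,0.006,0],"dr":[0,0,0]},{"hand":0.085,"travel":[-0.06,0.008,0],"dr":[0,0,0]},{"hand":0.085,"travel":[-0.07,0.009,0],"dr":[0,0,0]},{"hand":0.085,"travel":[-0.08,0.011,0],"dr":[0,0,0]},{"hand":0.085,"travel":[-0.09,0.012,0],"dr":[0,0,0]},{"hand":0.085,"travel":[-0.1,0.014,0],"dr":[0,0,0]},{"hand":0.085,"travel":[-0.11,0.015,0],"dr":[0,0,0]},{"hand":0.085,"travel":[-0.12,0.017,0],"dr":[0,0,0]},{"hand":0.085,"travel":[-0.13,0.018,0],"dr":[0,0,0]},{"hand":0.085,"travel":[-0.14,0.02,0],"dr":[0,0,0]},{"hand":0.085,"travel":[-0.15,0.021,0],"dr":[0,0,0]},{"hand":0.085,"travel":[-0.16,0.023,0],"dr":[0,0,0]},{"hand":0.085,"travel":[-0.17,0.024,0],"dr":[0,0,0]},{"hand":0.085,"travel":[-0.18,0.026,0],"dr":[0,0,0]},{"hand":0.085,"travel":[-0.19,0.027,0],"dr":[0,0,0]},{"hand":0.085,"travel":[-0.2,0.028,0],"dr":[0,0,0]}]'
python3 - <<'E'
from h import *
from workcell import bot
for n,roi,z in(("top",(225,180,350,250),180),("side",(235,170,350,300),180)):
    d=bot.get_image(n);cv2.imwrite(f"pics/{n}8.png",d["color"])
    c=big(mask(d["color"],(60,60,20),(95,255,200),roi));r=cv2.minAreaRect(c);print(n,cv2.contourArea(c),r,onplane(d,[r[0]],z),onplane(d,cv2.boxPoints(r),z)[:,:2].round(0).tolist())
a=cv2.imread("pics/side8.png")[110:330,180:410];b=cv2.imread("pics/top8.png")[160:270,190:420]
cv2.imwrite("pics/both8.png",np.hstack([cv2.resize(a,(390,373)),cv2.resize(b,(390,187*2-1))]))
E
```

```text
clock: 16.1
ee_pos: [529.6, -97.8, 155.7]
tcp_rot: [-0.003, 0.707, 0.707, 0.002]
force: [-1.6, 16.3, 8.0]
width: 85.1
grasp_force: 8.0
top 612.5 ((301.5, 215.5), (35.0, 29.0), 90.0) [[ 513.13398497 -173.72469288  180.        ]] [[575.0, -123.0], [576.0, -225.0], [452.0, -224.0], [451.0, -123.0]]
side 964.5 ((286.4246520996094, 210.96575927734375), (28.79212188720703, 48.33799362182617), 69.44395446777344) [[ 513.87103049 -175.14334962  180.        ]] [[457.0, -104.0], [641.0, -93.0], [568.0, -244.0], [405.0, -245.0]]
```

View pics/both8.png

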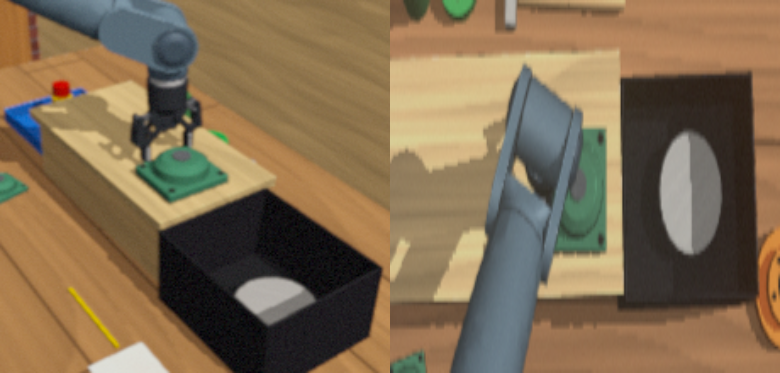

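The cover is now square at x≈513, approaching the end. The disc has settled upside down in the middle of the tub, at right-half (690,193). I push the cover over.

```bash
python3 -m handwheel '[{"hand":0.085,"travel":[-0.01,0,0],"dr":[0,0,0]},{"hand":0.085,"travel":[-0.02,0,0],"dr":[0,0,0]},{"hand":0.085,"travel":[-0.03,0,0],"dr":[0,0,0]},{"hand":0.085,"travel":[-0.04,0,0],"dr":[0,0,0]},{"hand":0.085,"travel":[-0.05,0,0],"dr":[0,0,0]},{"hand":0.085,"travel":[-0.06,0,0],"dr":[0,0,0]},{"hand":0.085,"travel":[-0.072,0,0],"dr":[0,0,0]},{"hand":0.085,"travel":[-0.086,0,0],"dr":[0,0,0]},{"hand":0.085,"travel":[-0.1,0,0],"dr":[0,0,0]},{"hand":0.085,"travel":[-0.115,0,0],"dr":[0,0,0]},{"hand":0.085,"travel":[-0.13,0,0],"dr":[0,0,0]},{"hand":0.085,"travel":[-0.145,0,0],"dr":[0,0,0]},{"hand":0.085,"travel":[-0.157,0,0],"dr":[0,0,0]},{"hand":0.085,"travel":[-0.157,0,0],"dr":[0,0,0]},{"hand":0.085,"travel":[-0.157,0,0],"dr":[0,0,0]}]'
python3 -m handwheel '[{"hand":0.085,"travel":[0,0,-0.03],"dr":[0,0,0]},{"hand":0.085,"travel":[0,0,-0.07],"dr":[0,0,0]},{"hand":0.085,"travel":[0.04,0,-0.11],"dr":[0,0,0]},{"hand":0.085,"travel":[0.08,0,-0.15],"dr":[0,0,0]},{"hand":0.085,"travel":[0.12,0,-0.18],"dr":[0,0,0]},{"hand":0.085,"travel":[0.16,0,-0.18],"dr":[0,0,0]},{"hand":0.085,"travel":[0.2,0,-0.18],"dr":[0,0,0]},{"hand":0.085,"travel":[0.2,0,-0.18],"dr":[0,0,0]},{"hand":0.085,"travel":[0.2,0,-0.18],"dr":[0,0,0]},{"hand":0.085,"travel":[0.2,0,-0.18],"dr":[0,0,0]},{"hand":0.085,"travel":[0.2,0,-0.18],"dr":[0,0,0]},{"hand":0.085,"travel":[0.2,0,-0.18],"dr":[0,0,0]},{"hand":0.085,"travel":[0.2,0,-0.18],"dr":[0,0,0]},{"hand":0.085,"travel":[0.2,0,-0.18],"dr":[0,0,0]}]'
python3 - <<'E'
from h import *
from workcell import bot
for n in("side","top"):
    d=bot.get_image(n);cv2.imwrite(f"pics/{n}9.png",d["color"])
a=cv2.imread("pics/side9.png")[110:330,180:410];b=cv2.imread("pics/top9.png")[160:270,190:420]
cv2.imwrite("pics/both9.png",np.hstack([cv2.resize(a,(390,373)),cv2.resize(b,(390,187*2-1))]))
E
```

```text
clock: 17.45
ee_pos: [529.6, -258.3, 154.8]
tcp_rot: [-0.0, 0.707, 0.707, -0.0]
force: [-0.2, -0.4, 0.6]
width: 85.0
grasp_force: 0.0
clock: 18.62
ee_pos: [529.9, -58.8, 334.8]
tcp_rot: [-0.0, 0.707, 0.707, -0.0]
force: [-0.5, -0.5, -0.4]
width: 84.9
grasp_force: 0.0
```

View pics/both9.png

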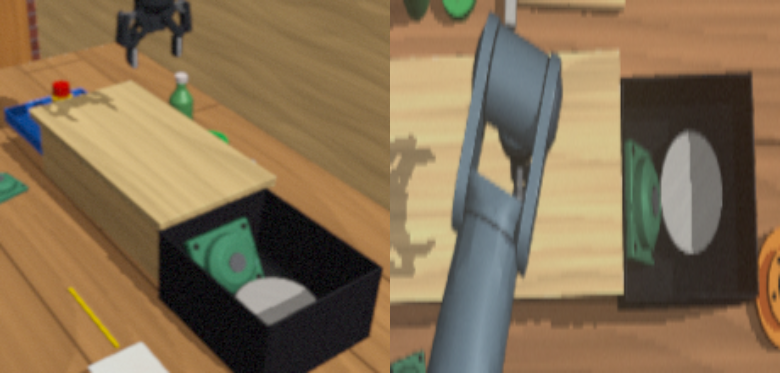

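Both castings are in the tub: the cover leans on the near wall (left half (230,262)), with the disc beside it (275,300). The can is still upright in the tray (61,90). I check that nothing is moving, then hand in.

```bash
python3 -m handwheel '[{"hand":0.085,"travel":[0,0,0],"dr":[0,0,0]},{"hand":0.085,"travel":[0,0,0],"dr":[0,0,0]},{"hand":0.085,"travel":[0,0,0],"dr":[0,0,0]},{"hand":0.085,"travel":[0,0,0],"dr":[0,0,0]},{"hand":0.085,"travel":[0,0,0],"dr":[0,0,0]},{"hand":0.085,"travel":[0,0,0],"dr":[0,0,0]},{"hand":0.085,"travel":[0,0,0],"dr":[0,0,0]},{"hand":0.085,"travel":[0,0,0],"dr":[0,0,0]},{"hand":0.085,"travel":[0,0,0],"dr":[0,0,0]},{"hand":0.085,"travel":[0,0,0],"dr":[0,0,0]}]'
python3 - <<'E'
from h import *
from workcell import bot
a=cv2.imread("pics/side9.png").astype(int);b=bot.get_image("side")["color"].astype(int)
D=abs(a-b).max(2)[235:320,270:400];print(D.mean(),(D>40).sum())
if (D>40).sum()<15: print(bot.hand_in())
E
```

```text
clock: 19.55
ee_pos: [530.0, -57.8, 335.3]
tcp_rot: [0.0, 0.707, 0.707, 0.0]
force: [-0.7, -0.1, 0.4]
width: 84.9
grasp_force: 0.0
6.855927601809955 0
the job is handed in; nothing more can be done
None
```

The job is handed in at about 20 s: the can stands upright in the blue tray, the disc and the green cover are both at rest in the scrap tub, the bystanders were not touched, and the gripper is open and clear; the hand-in returned no verdict.

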